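# Take the dial lock off the jig hasp and present it to the reader

## Robot

A 7-joint arm with a two-finger parallel gripper is mounted at the origin on the work surface. World frame = base frame: x ahead of the robot, y to its left, z up, the work surface at z = 0. Lengths are in m, angles in rad, forces in N, time in s.
With the tool pointing down it reaches from about 0.4 to 0.85 m from the base axis. Payload 4.4 kg.
Tool frame: the origin (TCP) lies on the mounting face of the last link; the fingertips stand env.tip_extent ahead of it and the grasp point (between the pads) lies 180 mm ahead of it (env.tip_extent is the distance from the TCP to the fingertips, in m); z points along the fingers, x is the direction in which the jaws open and shut, and the axes are right-handed (so a half turn about z gives the same grasp; the last joint's range is limited). The gripper opens to 94 mm and grips with 3 to 60 N. Pads are 16 mm wide; open, the fingers measure 119 mm over their backs; the gripper's body (75 mm by 177 mm) begins 78 mm behind the grasp point.
Start: joints at [1.126, 0.628, 0.038, 1.517, -0.027, 0.996, -0.02], TCP at [0.24, -0.604, 0.405] pointing down, gripper open.
Joint ranges: [-3.06, 3.06], [-0.37, 2.12], [-1.25, 1.32], [0.18, 2.47], [-1.1, 4.24], [0.23, 1.98], [-2.94, 2.94]. Speed limits (rad/s): [2.57, 2.57, 3.14, 3.14, 3.14, 3.14, 3.14].

## Interface

Orientations are given as a unit quaternion [x, y, z, w].
In Python, from plant import env, ik, snapshot, calibration gives the robot as it stands. Calls block until the motion is done:
- env.move_ptp(position, orientation): joint-space move of the TCP to a pose.
- env.line_to(position, attitude=None, speed=0.15): straight line of the TCP; attitude=None keeps the orientation; speed is the mean speed in m/s.
- env.set_joints(angles): joint-space move.
- env.command_gripper(opening): opening from 0.0 (shut) to 1.0 (fully open); the grip force is fixed at half the most; returns when the fingers have stopped.
- env.wait(seconds).
- ik(position, orientation): joint angles nearest the present ones, or None.
- snapshot(name): name is "side" or "top"; returns the picture (384x512x3 uint8, blue, green, red); there is no depth.
- calibration(name): a dict with "K" (3x3 intrinsics, pixels), "R" (3x3) and "t" (3): a world point X has camera coordinates R X + t. Camera axes: x right, y down, z forward; pixel columns grow to the right and rows downward; lengths in m; the calibration is good to about 2 mm. A picture is of the moment at which its call begins. calibration takes no time and is no camera call.
A pose or a line that the arm cannot do raises env.PlanningError and nothing moves.
- env.job_done(): hands the job in, once; it reports no verdict.
Readings, each from a call of its own:
- env.current_time(): time.
- env.current_joints(): joint angles.
- env.current_dq(): joint speeds.
- env.current_joint_torque(): joint torques, N m.
- env.current_tcp_pos(): TCP position.
- env.current_eef_rot(): TCP orientation.
- env.current_contact_force(): force on the tool from outside, world axes, zero at the start.
- env.current_ft_torque(): the same for the moment, N m.
- env.current_grip_width(): opening from 0.0 (shut) to 1.0 (fully open).
Only numpy, scipy, OpenCV 4.12 (cv2) and the standard library are available. Lean on these libraries where they do the work, as an engineer would, in place of code of your own. Each camera call takes 0.05 s, during which the arm holds its last target. There are 200 camera calls.

## Task

Unlock the dial lock on the jig: turn its dial until the pointer clicks into the notch at the index ridge, then pull the shackle fully open towards its round end. Lift the open lock off its seat and present it to the flat reader: keep holding it level, dial up, still and with the shackle open, a hand's breadth above the middle of the reader's dark window. The job ends while the gripper is still holding the lock there; leave the bottle, collar and screwdriver where they are.

Things in the scene. Friction and masses are not known exactly. Their poses are not given: they have to be found in the camera images.
- lock: Dial padlock, loose, lying flat, dial up: aluminium block 64 (x) x 56 (y) x 26 (z) mm, 0.4 kg more or less. Origin: centre of its underside, 30 mm above the table at the start; z up, shackle at the -x end. The middle 40 mm of its long sides (y = +-28 mm) are free for fingers. It cannot be lifted while shut; with the shackle open 20 mm or more it lifts straight up.
- dial_grip (a point): On the dial's axis (over the lock's origin), 47 mm above the lock's underside. Turns with the dial; -x: the pointer. Black disc 44 mm across, its top 32 mm above the lock's underside, with a wing 36 mm long (x), 12 mm thick, top 56 mm above the underside; the pointer end is a 6 mm nose with a white line. The index is a small dark ridge on the lock's face, middle of the shackle end.
- dial (a joint): Dial angle, rad, counter-clockwise from above positive, stops at -0.5 and 2.3. 0: pointer at the index ridge, in the opening notch, a sprung notch that centres it to about 0.06 (bumps of about 0.1 to 0.2 N m at +-0.2 rad). A false notch at 0.75 does not open. Starts at 1.2 to 2.1, so turn clockwise. The shackle is free within about 0.12 rad of 0, else blocked after 1 to 2 mm.
- shackle_crown (a point): Middle of the round end of the steel U shackle: bar 8 mm thick, straight for 24 mm along the lock's y, 13 mm above the lock's underside, 82 mm from the lock's centre when shut. Legs at lock y = +20 and -20 mm (32 mm clear between them); 46 mm clear between crown and block, less 9 mm next to the block for the staple. Below the crown is free down to the table (43 mm).
- shackle (a joint): How far the shackle is pulled out of the block towards the lock's -x, in m: 0 shut, 0.026 fully open (stop). It slides with about 3 N friction and stays where it is left.
- hasp: Fixed steel seat of the lock; origin on the table under the lock's centre, axes as the lock's at the start. Corner tabs (12 mm above the lock's underside, 5 mm thick) hold the lock with 1 mm play; a staple round its +y shackle leg rises to 55 mm above the table. Base plate 112 x 94 x 8 mm. At +y, centre line 107 mm away, a jig slide 150 mm long (x), 35 mm wide, 32 mm high.
- reader_window (a point): Centre of the reader's dark glass window, on top of the reader: fixed grey box 110 x 110 mm, 30 mm high, window 80 x 80 mm. z up.
- bottle: Bystander: small amber bottle, 44 mm across, 100 mm high, standing on the table; origin at its underside.
- collar: Bystander: steel collar, 44 mm across, 16 mm high, lying on the table; origin at its underside.
- screwdriver: Bystander: screwdriver, 130 mm long, lying on the table along its x.
Mind the look-alikes: they are no part of the job. There is more than one size of the hasp; the one meant has the size given above. Of the things shaped like the part that bears reader_window, the grey one is meant.

How it is judged:
By the outcome, as a careful person would: the job done as asked, in the order asked, and still so for the second after the job is handed in, while the arm keeps its last pose, push and grip.
It also fails if it takes over 72 s, if anything falls off the work surface, if the arm or the gripper's body presses on something with over 40 N, if the wrist force passes 120 N, or if a joint passes its speed limit or range.

## Working session

There is one attempt and no reset: what is moved stays moved. The work goes in short steps, each a Python script; the robot and the scene stay as the last script left them, time stands still between calls to the robot, and variables do not carry over. Pictures are saved under pics/ and viewed, about 8 in all and at most 12, crops included, and the job is handed in when it is done.

```bash
ls; mkdir -p pics
python3 - <<'E'
from plant import env,snapshot,calibration
import cv2
for n in("top","side"):
    cv2.imwrite(f"pics/{n}0.png",snapshot(n)); c=calibration(n); print(n,c["K"],c["R"],c["t"])
print(env.tip_extent,env.current_time(),env.current_eef_rot(),env.current_tcp_pos())
E
```

```text
pics
top [[374.08022336   0.         256.16932854]
 [  0.         374.08022336 196.9364764 ]
 [  0.           0.           1.        ]] [[ 0.01645886 -0.99981669 -0.00978255]
 [-0.99872498 -0.01597234 -0.04788834]
 [ 0.04772331  0.01055826 -0.99880479]] [-0.09975951  0.5473748   0.9895194 ]
side [[369.21826543   0.         261.59987583]
 [  0.         369.21826543 191.38775789]
 [  0.           0.           1.        ]] [[-9.02255623e-01 -4.31200967e-01 -7.18796863e-04]
 [-2.65380150e-01  5.56600347e-01 -7.87254362e-01]
 [ 3.39864925e-01 -7.10113920e-01 -6.16627970e-01]] [0.45458069 0.27505541 0.65647102]
0.1992 0.1 [ 8.27576861e-01 -5.61351812e-01 -6.77900201e-04 -4.72418991e-04] [ 0.24030811 -0.60367717  0.40387331]
```

View pics/top0.png

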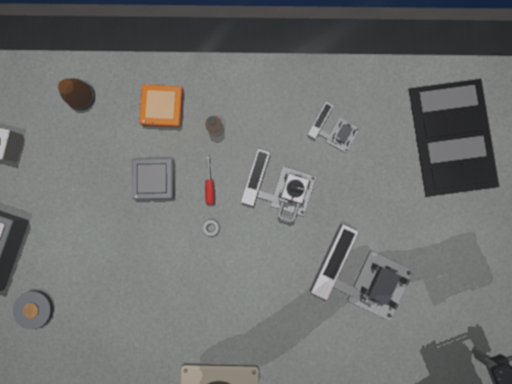

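View pics/side0.png

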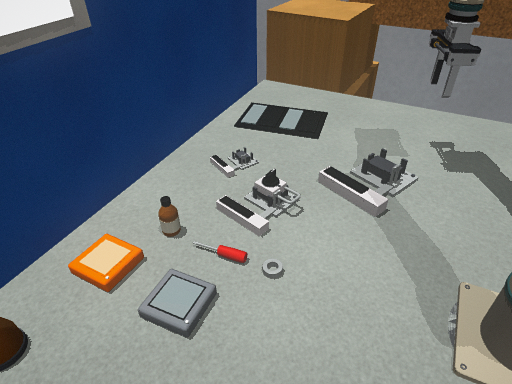

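Top: lock on the middle jig near (296,188), shackle crown towards (287,217), grey reader near (152,179). Side: lock near (270,185). Enlarging the lock in both views.

Run:
```python
import cv2,numpy as np
a=cv2.imread("pics/top0.png")[140:236,230:330]; b=cv2.imread("pics/side0.png")[155:240,210:310]
a=cv2.resize(a,(400*1,384),interpolation=cv2.INTER_CUBIC);b=cv2.resize(b,(400,340),interpolation=cv2.INTER_CUBIC)
b=np.vstack([b,np.zeros((44,400,3),np.uint8)])
cv2.imwrite("pics/crop0.png",np.hstack([a,b]))
```

```text
(no output)
```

View pics/crop0.png

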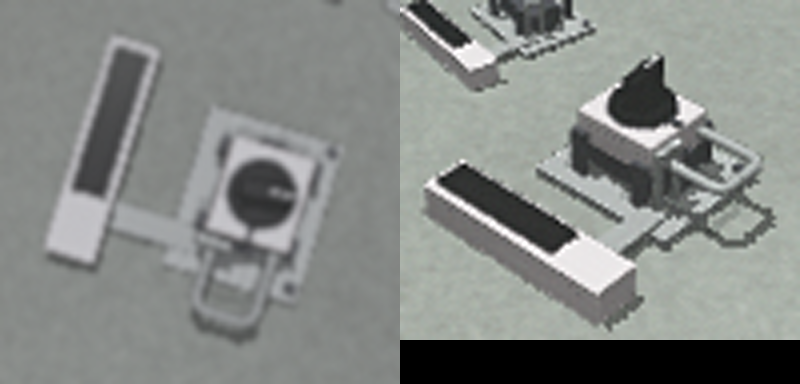

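```bash
cat > h.py <<'E'
from plant import env,ik,snapshot,calibration
import numpy as np,cv2
from scipy.spatial.transform import Rotation as Ro
def ray(n,uv,z):
    c=calibration(n);R,t=np.array(c["R"]),np.array(c["t"]);C=-R.T@t
    d=R.T@np.linalg.solve(c["K"],[uv[0],uv[1],1.]);return C+d*(z-C[2])/d[2]
def proj(n,X):
    c=calibration(n);p=np.array(c["K"])@(np.array(c["R"])@X+c["t"]);return p[:2]/p[2]
def q(a):
    c,s=np.cos(a),np.sin(a);return Ro.from_matrix(np.array([[c,s,0],[s,-c,0],[0,0,-1]])).as_quat()
def st(m=""):
    print(m,"t",round(env.current_time(),2),"p",np.round(env.current_tcp_pos(),4),"F",np.round(env.current_contact_force(),1),"M",np.round(env.current_ft_torque(),2),"g",round(env.current_grip_width(),3))
E
python3 - <<'E'
from h import *
for n,boxes in(("top",{"slide":((240,148,272,208),.032),"lock":((276,165,320,205),.056),"reader":((128,154,177,203),.03)}),):
    im=cv2.imread(f"pics/{n}0.png");g=cv2.cvtColor(im,cv2.COLOR_BGR2GRAY)
    for k,((x0,y0,x1,y1),z) in boxes.items():
        s=4;c=cv2.resize(g[y0:y1,x0:x1],None,fx=s,fy=s,interpolation=cv2.INTER_CUBIC)
        if k=="reader":m=(c<115).astype(np.uint8)
        else:m=(c>(165 if k=="slide" else 175)).astype(np.uint8)
        cs,_=cv2.findContours(m,0,1);cn=max(cs,key=cv2.contourArea)
        b=cv2.boxPoints(cv2.minAreaRect(cn));px=(b+.5)/s-.5+[x0,y0]
        W=np.array([ray(n,p,z)for p in px]);e=np.diff(W,axis=0)
        print(k,"px",px.mean(0),"W",W.mean(0).round(4),"L",np.linalg.norm(e,axis=1).round(4)[:2],"ang",np.degrees(np.arctan2(e[:2,1],e[:2,0])).round(1))
    # dial
    x0,y0,x1,y1=282,174,310,203;s=4;c=cv2.resize(g[y0:y1,x0:x1],None,fx=s,fy=s,interpolation=cv2.INTER_CUBIC)
    m=(c<90).astype(np.uint8);cs,_=cv2.findContours(m,0,1);cn=max(cs,key=cv2.contourArea)
    (cx,cy),r=cv2.minEnclosingCircle(cn);p=(np.array([cx,cy])+.5)/s-.5+[x0,y0];D=ray(n,p,.062);print("dial",p,r/s,D.round(4),D+0)
    w=(c>110).astype(np.uint8);w*=cv2.circle(np.zeros_like(w),(int(cx),int(cy)),int(r*.9),1,-1)
    ys,xs=np.nonzero(w);p=(np.array([xs.mean(),ys.mean()])+.5)/s-.5+[x0,y0];Wp=ray(n,p,.086);print("line",p,len(xs),Wp,np.degrees(np.arctan2(*(Wp-D)[1::-1])))
E
```

```text
slide px [254.2862072 178.6561718] W [ 0.5963 -0.0854  0.032 ] L [0.136  0.0336] ang [ -16.5 -106.8]
lock px [297.06298876 181.16146851] W [ 0.589  -0.1955  0.056 ] L [0.0236 0.0517] ang [ -16.5 -106.5]
reader px [151.44258857 178.22800541] W [0.5933 0.1869 0.03  ] L [0.0823 0.0823] ang [ -88.5 -177.8]
dial [294.91813564 188.47355175] 8.538973808288574 [ 0.5697 -0.1897  0.062 ] [ 0.56971734 -0.18971679  0.062     ]
line [299.83166667 187.915     ] 75 [ 0.56956847 -0.19965958  0.086     ] -90.85786034862276
```

```bash
cat > ov.py <<'E'
from h import *
import sys
def overlay(ims,L,yaw,dial,out,W=None,wy=0,crown=.086,s=5):
    x=np.array([np.cos(yaw),np.sin(yaw),0]);y=np.array([-x[1],x[0],0]);o=np.array([*L,.03]);res=[]
    for n in("top","side"):
        im=cv2.resize(ims[n],None,fx=s,fy=s,interpolation=cv2.INTER_CUBIC)
        P=lambda X:np.int32((np.array([proj(n,k)for k in X])+.5)*s-.5)
        f=lambda X,col,cl=True:cv2.polylines(im,[P(X)],cl,col,1,cv2.LINE_AA)
        f([o+a*.032*x+b*.028*y+[0,0,.026] for a,b in((1,1),(1,-1),(-1,-1),(-1,1))],(0,0,255))
        f([o+.022*(np.cos(t)*x+np.sin(t)*y)+[0,0,.032]for t in np.linspace(0,6.28,40)],(0,255,0))
        d=-(np.cos(dial)*x+np.sin(dial)*y);f([o+.018*d+[0,0,.056],o-.018*d+[0,0,.056]],(255,0,255),False)
        f([o-crown*x+a*.024*y+[0,0,.013]for a in(.5,-.5)],(255,0,0),False)
        f([o+a*.075*x+(b*.0175+.107)*y+[0,0,.002]for a,b in((1,1),(1,-1),(-1,-1),(-1,1))],(0,255,255))
        c=P([o])[0];sub=im[c[1]-200:c[1]+200,c[0]-240:c[0]+160]
        if W is not None:
            w=np.array([*W,.03]);X=np.array([np.cos(wy),np.sin(wy),0]);Y=np.array([-X[1],X[0],0])
            for h in(.04,.055):f([w+a*h*X+b*h*Y for a,b in((1,1),(1,-1),(-1,-1),(-1,1))],(0,0,255))
            c=P([w])[0];r=im[c[1]-200:c[1]+200,c[0]-200:c[0]+200];r=cv2.resize(r,(200,200),interpolation=cv2.INTER_AREA)
            sub=np.vstack([sub,np.hstack([r,np.zeros_like(r)])])
        res.append(sub)
    cv2.imwrite(out,np.hstack(res))
E
python3 - <<'E'
from ov import *
overlay({n:cv2.imread(f"pics/{n}0.png")for n in("top","side")},(.5685,-.1895),np.radians(-16.6),1.84,"pics/ov0.png",(.5933,.1869),np.radians(1.8),crown=.082)
E
```

```text
(no output)
```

View pics/ov0.png

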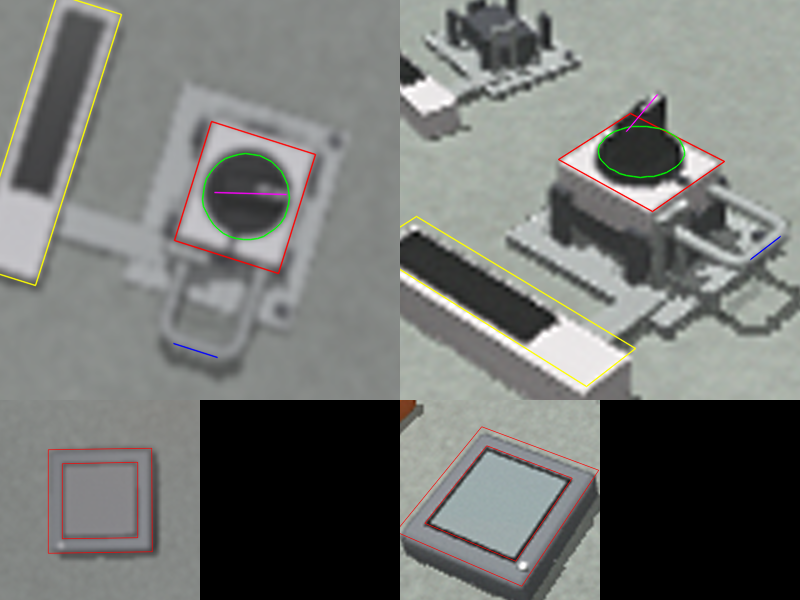

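Overlay agrees in top view (dial centre crop (245,195), window square on the dark frame), side view is within about 1–1.5 px. The pointer sits at about 1.9 rad. Going to the wing.

```bash
cat > c.py <<'E'
from h import *
L=np.array([.5685,-.1895]);yaw=np.radians(-16.6);X=np.array([np.cos(yaw),np.sin(yaw)])
E
python3 - <<'E'
from c import *
for b in(0,np.pi):
    for d in(1.93,.9,0):
        s=ik([*L,.2645],q(yaw+d+np.pi/2+b));print(b,d,None if s is None else np.round(s,2))
E
```

```text
0 1.93 [-0.03  0.8   0.51  1.79 -0.57  0.7  -2.28]
0 0.9 [ 0.86  0.98 -1.06  1.76  1.    1.04  1.59]
0 0 [ 0.6   0.79 -0.52  1.77  0.56  0.73  1.05]
3.141592653589793 1.93 [ 0.42  0.74 -0.23  1.78  0.25  0.65  0.11]
3.141592653589793 0.9 [ 0.28  0.74 -0.01  1.78  0.01  0.63 -0.69]
3.141592653589793 0 [ 0.16  0.74  0.19  1.78 -0.22  0.63 -1.39]
```

Run:
```python
from c import *
Q=q(yaw+1.93+np.pi*1.5)
env.move_ptp([*L,.33],Q); env.line_to([*L,.2645]); st("at")
env.command_gripper(0.0); st("grip")
im={n:snapshot(n)for n in("top","side")}
cv2.imwrite("pics/g1.png",np.hstack([cv2.resize(im["top"][150:230,250:350],(400,320),interpolation=2),cv2.resize(im["side"][140:220,220:320],(400,320),interpolation=2)]))
```

```text
at t 2.62 p [ 0.5687 -0.1899  0.2648] F [ 0.  -0.2  0.7] M [ 0.01 -0.08  0.01] g 1.003
grip t 3.84 p [ 0.5692 -0.1892  0.2647] F [2.3 1.  0.3] M [ 0.26 -0.69 -0.02] g 0.127
```

View pics/g1.png

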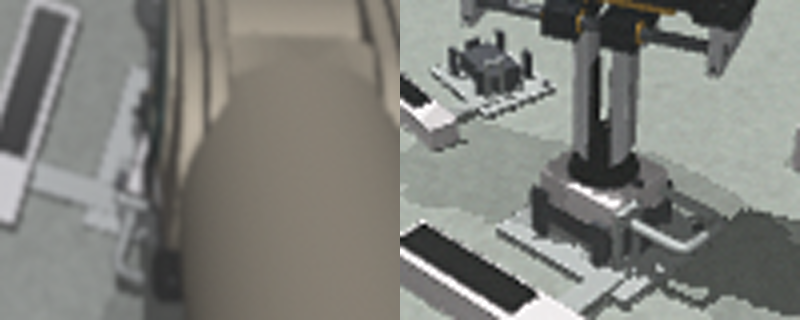

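Side view shows the wing held between the fingers above the disc; the width reads 12 mm. Turning.

Run:
```python
from c import *
def jy():
    m=Ro.from_quat(env.current_eef_rot()).as_matrix();return np.arctan2(m[1,0],m[0,0])
wrap=lambda a:(a+np.pi)%(2*np.pi)-np.pi
j=np.array(env.current_joints());d0=wrap(jy()-yaw-np.pi*1.5);print("d",d0,j[6])
for d in(1.4,.9,.6,.35,.15,0,0):
    j[6]+=d-wrap(jy()-yaw-np.pi*1.5) 
    env.set_joints(j); st(f"{d} {wrap(jy()-yaw-np.pi*1.5):.3f}")
```

```text
d 1.9303075542117023 0.10056205798091962
1.4 1.402 t 4.52 p [ 0.5688 -0.1896  0.2647] F [ 0.6 -0.1  0.8] M [-0.14 -0.28  0.02] g 0.125
0.9 0.901 t 5.07 p [ 0.5688 -0.1895  0.2647] F [-0.  -0.6  1.4] M [-0.09 -0.02  0.01] g 0.127
0.6 0.602 t 5.46 p [ 0.5688 -0.1894  0.2647] F [-1.  -0.9  1.4] M [-0.14  0.16  0.05] g 0.126
0.35 0.351 t 5.81 p [ 0.5688 -0.1893  0.2647] F [-1.7 -1.1  3.3] M [-0.08  0.29  0.02] g 0.124
0.15 0.151 t 6.12 p [ 0.5688 -0.1893  0.2647] F [-1.8 -0.3  2.1] M [-0.01  0.42  0.04] g 0.123
0 0.001 t 6.38 p [ 0.5688 -0.1893  0.2647] F [-1.6  0.5  3.5] M [ 0.02  0.53 -0.03] g 0.12
0 -0.005 t 6.63 p [ 0.5688 -0.1893  0.2647] F [-3.1 -0.6  4.3] M [0.04 0.76 0.05] g 0.125
```

Run:
```python
from ov import *
from c import *
env.command_gripper(.6); p=env.current_tcp_pos(); env.line_to([*p[:2],.34]); st("up")
env.move_ptp([.42,-.42,.36],q(yaw+np.pi)); env.command_gripper(.4)
im={n:snapshot(n)for n in("top","side")}
for n in im: cv2.imwrite(f"pics/{n}2.png",im[n])
overlay(im,L,yaw,0,"pics/ov2.png",crown=.082); st()
print(ik([*(L-.082*X),.228],q(yaw+np.pi)),env.current_joints())
```

```text
up t 8.12 p [ 0.5687 -0.1893  0.3395] F [ 0.1  0.4 -0.2] M [ 0.04  0.01 -0.  ] g 0.602
 t 9.8 p [ 0.42 -0.42  0.36] F [ 0.3 -0.5  0.2] M [ 0.1  -0.08  0.03] g 0.399
[ 0.12682947  0.73359897  0.22101298  2.02825978 -0.37049758  0.41738584
 -2.7979225 ] [ 0.65459584  0.60207467  0.131657    1.72957928 -0.10219605  0.81654018
 -2.59778467]
```

View pics/ov2.png

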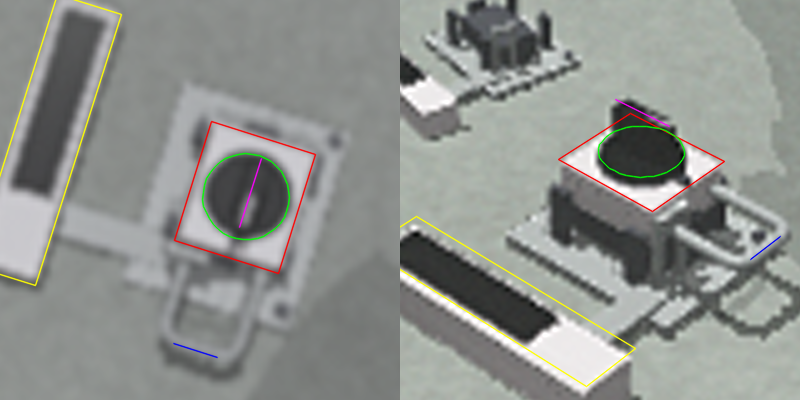

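Pointer line (crop (245,215)) now lies at the shackle end, along the lock's x. On to the shackle.

Run:
```python
from c import *
C=L-.082*X
env.move_ptp([*C,.29],q(yaw)); print(np.round(env.current_joints(),2)); env.line_to([*C,.229],speed=.08); st("down")
if np.linalg.norm(env.current_contact_force())<6:
    env.command_gripper(0.0); st("grip")
    p0=np.array(env.current_tcp_pos());S=np.array([*C,.229])
    for s in(.004,.010,.016,.021,.024,.026,.0275):
        env.line_to(S-s*np.array([*X,0]),speed=.04);p=np.array(env.current_tcp_pos());st(f"{s} {-(p-p0)[:2]@X:.4f}")
        if env.current_contact_force()[:2]@X>18:break
    cv2.imwrite("pics/side3.png",snapshot("side"))
```

```text
[ 0.71  0.69 -0.67  1.98  0.67  0.7  -0.67]
down t 12.39 p [ 0.4901 -0.166   0.2292] F [-0.2  0.3 -0.5] M [-0.05 -0.01  0.08] g 0.403
grip t 12.98 p [ 0.4901 -0.1662  0.2292] F [0.8 0.2 1.4] M [-0.2  -0.16 -0.01] g 0.077
0.004 0.0040 t 13.23 p [ 0.4863 -0.165   0.2292] F [ 1.7 -0.6  0.1] M [-0.27 -0.54  0.01] g 0.071
0.01 0.0106 t 13.53 p [ 0.48   -0.1631  0.2291] F [ 0.4 -1.7  1.3] M [-0.23 -0.37 -0.02] g 0.075
0.016 0.0165 t 13.83 p [ 0.4744 -0.1614  0.2291] F [ 2.4 -0.9  1.3] M [-0.26 -0.45 -0.04] g 0.075
0.021 0.0218 t 14.11 p [ 0.4693 -0.1599  0.2289] F [ 0.8 -0.6  1.2] M [-0.06 -0.39  0.  ] g 0.072
0.024 0.0245 t 14.36 p [ 0.4667 -0.1591  0.229 ] F [ 1.2 -0.8  1.3] M [-0.11 -0.42 -0.01] g 0.075
0.026 0.0259 t 14.61 p [ 0.4653 -0.1587  0.2291] F [ 3.4 -1.8 -0.3] M [-0.38 -0.9  -0.07] g 0.072
0.0275 0.0264 t 14.86 p [ 0.4649 -0.1586  0.2292] F [ 7.  -2.8 -1.1] M [-0.65 -1.54 -0.04] g 0.073
```

Run:
```python
from ov import *
from c import *
C=L-.082*X
env.line_to([*(C-.030*X),.229],speed=.04);st("stop")
env.command_gripper(.4); st("rel")
p=env.current_tcp_pos(); env.line_to([*p[:2],.33]); env.command_gripper(1.0)
env.move_ptp([.42,-.42,.36],q(yaw-np.pi/2)) 
im={n:snapshot(n)for n in("top","side")}
for n in im: cv2.imwrite(f"pics/{n}4.png",im[n])
overlay(im,L,yaw,0,"pics/ov4.png",crown=.108); st()
```

```text
stop t 15.16 p [ 0.4641 -0.1584  0.2296] F [ 9.4 -5.  -4.5] M [-1.04 -2.41 -0.04] g 0.074
rel t 15.82 p [ 0.4609 -0.1574  0.2289] F [0.9 0.  0.8] M [-0.01 -0.02 -0.01] g 0.4
 t 18.77 p [ 0.421  -0.418   0.3598] F [ 0.4  0.7 -0.6] M [0.   0.04 0.01] g 1.002
```

View pics/ov4.png

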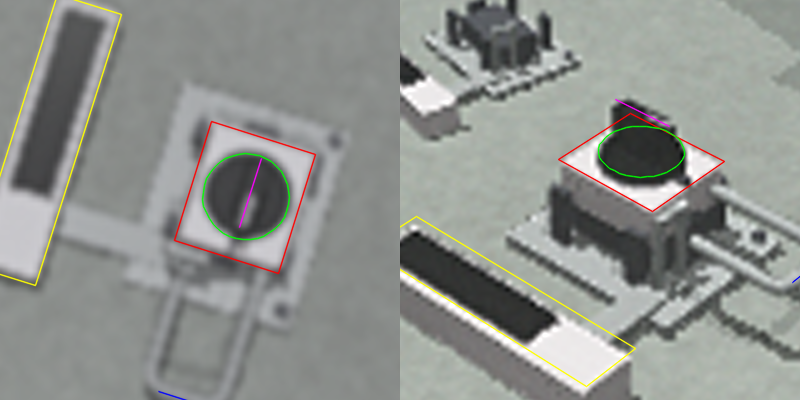

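Shackle is out: the crown has moved to crop (190,395), on the predicted fully open line. Now the grasp and lift.

Run:
```python
from c import *
G=L-.003*X;Q=q(yaw-np.pi/2)
env.move_ptp([*G,.31],Q); env.line_to([*G,.232],speed=.08); st("down")
if np.linalg.norm(env.current_contact_force())<6:
    env.command_gripper(0.0); st("grip")
    for z in(.236,.245,.27,.36):
        p=env.current_tcp_pos();env.line_to([*p[:2],z],speed=.06);st(f"z{z}")
        if np.linalg.norm(env.current_contact_force())>15:break
    im={n:snapshot(n)for n in("top","side")}
    cv2.imwrite("pics/side5.png",cv2.resize(im["side"][60:260,150:350],(600,600),interpolation=2))
    print(ik([.5933,.1869,.32],Q))
```

```text
down t 20.97 p [ 0.5659 -0.1887  0.2325] F [-0.1 -0.1 -0.1] M [0.08 0.06 0.04] g 1.001
grip t 21.64 p [ 0.5657 -0.1884  0.2321] F [0.1 0.8 1.3] M [0.28 0.05 0.03] g 0.591
z0.236 t 21.89 p [ 0.5657 -0.1883  0.2359] F [ 1.2 -0.3 -4.3] M [ 0.15 -0.25  0.04] g 0.592
z0.245 t 22.19 p [ 0.5653 -0.1885  0.2453] F [-0.2  0.3 -5.1] M [-0.01 -0.02 -0.05] g 0.597
z0.27 t 22.76 p [ 0.5653 -0.1885  0.2704] F [ 0.4 -0.4 -4.3] M [ 0.05  0.03 -0.05] g 0.593
z0.36 t 24.41 p [ 0.5651 -0.1885  0.3596] F [ 0.1 -0.5 -4.9] M [ 0.01 -0.02  0.  ] g 0.596
[-0.17528365  0.69872735 -0.28792598  1.67481223  0.25612915  0.80525342
 -2.43830014]
```

View pics/side5.png

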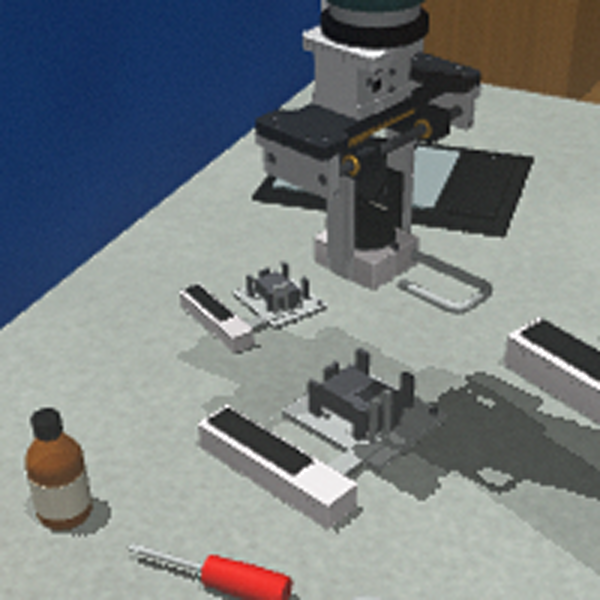

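Run:
```python
from ov import *
from c import *
W=np.array([.5933,.1869]);T=W-.003*X
env.line_to([*T,.36],speed=.1);env.line_to([*T,.322],speed=.05);env.wait(.8);st("there")
print(Ro.from_quat(env.current_eef_rot()).as_matrix()[:,2].round(4),np.abs(env.current_dq()).max())
im={n:snapshot(n)for n in("top","side")}
a=[]
o=np.array([*W,.12]);x=np.array([*X,0]);y=np.array([-x[1],x[0],0])
for n in im:
    I=cv2.resize(im[n],None,fx=4,fy=4,interpolation=2);P=lambda V:np.int32([(proj(n,v)+.5)*4-.5 for v in V])
    for z in(0,.026):cv2.polylines(I,[P([o+a_*.032*x+b*.028*y+[0,0,z]for a_,b in((1,1),(1,-1),(-1,-1),(-1,1))])],True,(0,0,255),1)
    cv2.polylines(I,[P([o-.108*x+s*.012*y+[0,0,.013]for s in(1,-1)])],False,(255,0,0),2)
    c=P([o])[0];c=np.maximum(c,200);a.append(I[c[1]-200:c[1]+300,c[0]-200:c[0]+200])
cv2.imwrite("pics/fin.png",np.hstack(a))
```

```text
there t 30.14 p [0.5904 0.1877 0.322 ] F [ 0.1 -0.5 -4.5] M [ 0.07 -0.04  0.02] g 0.596
[-0.e+00 -1.e-04 -1.e+00] 0.0030445410440122175
```

View pics/fin.png

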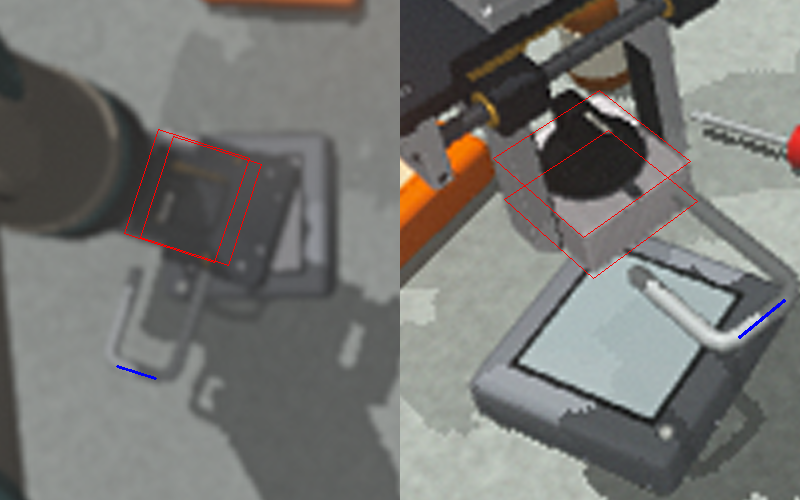

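The side view has the lock level and within 1–2 px of the predicted outline at the commanded pose (front corner at crop (595,276)). The shackle is open and the pointer faces the shackle end. Handing in.

Run:
```python
from h import *
env.job_done(); st("done")
```

```text
the job is handed in; nothing more can be done
the job is handed in; nothing more can be done
```

The job is handed in, with the gripper holding the open lock level, dial up, over the middle of the grey reader's window. The last reading before hand-in was at 30 s.

- **Dial:** I turned it from about 1.93 rad to 0. A picture after release showed the pointer at the index ridge.
- **Shackle:** I pulled it 26 mm to its stop. The pull force rose there to about 11 N, and the camera overlay put the crown at the fully open position.
- **Lift:** I gripped the lock by its long sides, and it came up freely with about 4.5 N of load.
- **Final pose:** the underside is about 90 mm above the window. The tool is vertical to within 0.0001 and joint speeds were no more than about 0.003 rad/s. The lock matches the predicted outline to within a pixel or two in the side view.

No check failed. The two cameras disagreed by 1 to 1.5 px (2 to 4 mm), slightly more than the stated 2 mm calibration, so the centring over the window is only known to a few millimetres. I gave the bottle, collar and screwdriver a wide berth; I did not measure their positions again at the end.

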